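# Build up the cascade air sampler on its pump

### The job

Get the air sampler ready for use: first lift the knobbed transport cover off the pump unit and stand it in the steel tray, knob up. Then build the sampler on the pump's socket, one piece at a time and each fully home before the next: the low stage first, the tall stage on it, and the funnel-shaped inlet on top, tube upwards. Leave the bottle, the jar and the microplate where they are.

Things in the scene. Friction and masses are not known exactly. Their poses are not given: they have to be found in the camera images.
- pump: Fixed pump unit on the bench: white box 120 (x) by 100 (y) by 50 mm high, with an upright aluminium socket cup in the middle of its top: outside diameter 50, bore 46, rim 66 mm above the bench, bore 9 mm deep. Origin: centre of the underside. A small brass hose stub sticks out of its +x side. At the start the cover sits in the socket.
- pump_rim (a point): Centre of the mouth of the pump's socket, at rim height (66 mm above the bench, on the pump's axis).
- tray: Fixed open steel tray, 140 (x) by 110 (y) by 15 mm high outside, walls and floor 3 mm. Origin: centre of the underside.
- cover: Loose aluminium transport cover, 90 g, 40 mm high, round. From its underside: a tapered spigot 7 mm high (diameter 37 at the foot, 43 at the top), a flange of diameter 54 from 7 to 12 mm, a plain knob of diameter 16 from 12 to 40 mm. Origin: centre of the spigot's foot; z up along its axis. At the start it is seated in the pump socket, origin 7 mm below the rim; it only rests there and lifts straight out.
- low_stage: Loose aluminium low stage, 90 g, round, 30 mm high, standing upright. The same tapered spigot (7 mm high, diameter 37 to 43) below; body of diameter 52 from 7 to 30 mm; in its top a socket of bore 46, 9 mm deep, with 36 tiny dark holes in its floor. Origin: centre of the spigot's foot; z up. Seated, its shoulder (7 mm up) rests on the pump's rim, so that its origin is 7 mm below that rim.
- tall_stage: Loose aluminium tall stage, 180 g, round, 40 mm high, standing upright. The same spigot below (7 mm high, diameter 37 to 43); body of diameter 60 from 7 to 40 mm; in its top a socket of bore 46, 9 mm deep, with six large dark holes in its floor. Origin: centre of the spigot's foot; z up. Seated on the low stage its origin is 23 mm above the low stage's origin.
- inlet: Loose aluminium funnel-shaped inlet, 150 g, round, 66 mm high, standing upright. The same spigot below (7 mm high, diameter 37 to 43), flange of diameter 56 from 7 to 15 mm, cone from 15 to 30 mm, upright tube of diameter 24 from 30 to 66 mm, dark at its mouth. Origin: centre of the spigot's foot; z up. Seated on the tall stage its origin is 33 mm above the tall stage's origin.
- wash_bottle: Bystander: white bottle with a blue cap, diameter 64, 140 mm high; loose. Origin: centre of the underside.
- reagent_jar: Bystander: amber jar with a black cap, diameter 60, 80 mm high; loose. Origin: centre of the underside.
- microplate: Bystander: white 96-well plate with yellow wells, 85.5 (x) by 128 (y) by 14.4 mm high; loose. Origin: centre of the underside.
Not all that is in view belongs to the job. What is shaped like the cover but pink or yellow is not meant.

How it is judged:
By the outcome, as a careful person would: the job done as asked, in the order asked, and still so for the second after the job is handed in, with the robot touching nothing.
It also fails if it takes over 115 s, if anything falls off the work surface, if the arm or the gripper's body presses on something with over 40 N, if the wrist force passes 120 N, or if a joint passes its speed limit or range.

### The arm

A 6-joint arm with a two-finger parallel gripper is mounted at the origin on the work surface. World frame = base frame: x ahead of the robot, y to its left, z up, the work surface at z = 0. Lengths are in mm, angles in rad, forces in N, time in s.
With the tool pointing down it reaches from about 325 to 925 mm from the base axis. Payload 3.1 kg.
Tool frame: the origin (TCP) lies on the centre line of the jaws, within the pads' length; the fingertips stand 22 mm ahead of it and the grasp point (between the pads) lies 3 mm ahead of it; z points along the fingers, y is the line along which they close (so a half turn about z gives the same grasp; the last joint's range is limited). The gripper opens to 85 mm and grips with 20 to 120 N. Pads are 22 mm wide; open, the fingers measure 114 mm over their backs; the gripper's body (76 mm by 85 mm) begins 54 mm behind the grasp point. The pads swing forward as they close: fully open they stand 13 mm farther back than shut.
Start: joints at [1.069, 0.217, 1.613, -0, 1.311, -0.112], TCP at [237.485, 578.135, 253.3] pointing down, gripper open.
Joint ranges: [-2.75, 2.75], [-0.78, 2.1], [0.31, 2.55], [-1.13, 4.27], [0.13, 2.63], [-2.58, 2.58]. Speed limits (rad/s): [2.79, 2.79, 3.14, 3.14, 3.14, 3.14].

### API

Orientations are given as a unit quaternion [w, x, y, z].
In Python, from station import ctrl gives the robot as it stands. The module is installed in compiled form; this text tells all that it offers.
- The arm moves only by the tool arm_command, never from a script. Its argument "increments" is a list of rows, each an object with "claw": the opening, from 0 (shut) to 1 (fully open); "xyz": the shift along the tool's x, y, z in mm, a list of three; "turn": the turn about the tool's z in degrees. In form: [{"claw": claw, "xyz": [x, y, z], "turn": turn}, ...]. A call has 1 to 20 rows; each row shifts and turns the commanded pose from where the row before left it, along the tool's axes as they then stand; what a row does not reach is not made up. A row lasts 1/8 s, in which the tool goes at most 62.5 mm and 10.7 degrees, less where a joint would pass 70% of its speed; a pose out of reach is approached as far as the arm can. A call with a gripper value outside its range is refused whole. The fingers move at their own pace and stop on an object; "squeeze" is the grip in N (left out, the last holds). Time passes only in rows, so rows that do not move let the fingers close. It gives the time, the measured TCP pose, the force, the opening and the grip force at its end, in the units of the state.
- ctrl.read_state(): the state, without advancing time (a new reading comes with each control period).
- ctrl.camera(name): name is "side" or "top" or "wrist"; returns a dict with "color" (400x640x3 uint8, blue, green, red), "K" (3x3 intrinsics, pixels), "dist" ([k1, k2, p1, p2, k3] as OpenCV has them; the pictures are not rectified), "pose" (4x4, takes a point from camera to world coordinates). Camera axes: x right, y down, z forward; pixel columns grow to the right and rows downward; lengths in mm; the calibration is good to about 2 mm. A picture is of the moment at which its call begins. There is no depth.
- ctrl.hand_in(): hands the job in; it is judged then, once.
The state is a dict: "time_s": time; "joint_positions": joint angles; "qvel": joint speeds; "effort": joint torques, N m; "position": TCP position; "ee_rot": TCP orientation; "contact_force": force on the tool from outside, world axes, zero at the start; "ft_torque": the same for the moment, N m; "grip_width": finger opening in mm; "gripper_force": force on a finger pad.
Only numpy, scipy, OpenCV 4.12 (cv2) and the standard library are available. Lean on these libraries where they do the work, as an engineer would, in place of code of your own. Each camera call takes 0.05 s, during which the arm holds its last target. There are 200 camera calls.

## Working session

There is one attempt and no reset: what is moved stays moved. The work goes in short steps, Python scripts to look and compute and a tool call to move; the robot and the scene stay as the last step left them, time stands still between calls to the robot, and variables do not carry over. Pictures are saved under pics/ and viewed, at most 14 in all, crops included, and the job is handed in when it is done.

Besides the shell and the picture viewer there is one more tool, called after "Request:" by a JSON object that holds its "op" and its "data". arm_command: Moves the arm, as the interface text tells. Its arguments: {"type":"object","properties":{"increments":{"type":"array"},"squeeze":{"type":"number"}},"required":["increments"]}

```bash
mkdir -p pics
cat > h.py <<'E'
import numpy as np, cv2, json
from station import ctrl
def snap(n,f):
    c=ctrl.camera(n); cv2.imwrite(f'pics/{f}.png',c['color']); np.savez(f'pics/{f}.npz',**{k:np.array(c[k]) for k in('color','K','dist','pose')}); return c
def load(f): return dict(np.load(f'pics/{f}.npz'))
def ray(c,uv,z):
    p=cv2.undistortPoints(np.array([[uv]],float),np.array(c['K'],float),np.array(c['dist'],float))[0,0]
    P=np.array(c['pose']); d=P[:3,:3]@[p[0],p[1],1]; o=P[:3,3]; return o+d*(z-o[2])/d[2]
def proj(c,X):
    P=np.linalg.inv(np.array(c['pose'])); r,_=cv2.Rodrigues(P[:3,:3])
    return cv2.projectPoints(np.array(X,float).reshape(-1,1,3),r,P[:3,3],np.array(c['K'],float),np.array(c['dist'],float))[0][:,0]
E
python3 - <<'E'
from h import *
for n in('top','side','wrist'):
    c=snap(n,n+'0'); print(n,np.round(c['pose'],3).tolist(),np.round(c['K'],1).tolist())
s=ctrl.read_state();print({k:np.round(v,3).tolist() for k,v in s.items()})
E
```

```text
top [[-0.023, -0.986, 0.165, 422.102], [-1.0, 0.022, -0.007, 21.829], [0.003, -0.165, -0.986, 1097.097], [0.0, 0.0, 0.0, 1.0]] [[384.9, 0.0, 319.5], [0.0, 384.9, 198.0], [0.0, 0.0, 1.0]]
side [[0.959, -0.224, 0.176, 349.883], [-0.284, -0.714, 0.639, -914.206], [-0.018, -0.663, -0.749, 1167.857], [0.0, 0.0, 0.0, 1.0]] [[475.5, 0.0, 319.7], [0.0, 475.5, 195.1], [0.0, 0.0, 1.0]]
wrist [[0.38, 0.892, 0.245, 174.967], [0.925, -0.365, -0.104, 601.658], [-0.003, 0.266, -0.964, 372.659], [0.0, 0.0, 0.0, 1.0]] [[314.3, 0.0, 320.9], [0.0, 314.3, 199.1], [0.0, 0.0, 1.0]]
{'time_s': 0.15, 'joint_positions': [1.069, 0.218, 1.615, 0.0, 1.311, -0.112], 'qvel': [0.0, -0.001, -0.006, -0.002, -0.0, 0.0], 'effort': [-0.0, -39.745, -30.442, -0.0, 0.006, 0.0], 'position': [237.162, 577.606, 252.234], 'ee_rot': [-0.0, 0.194, 0.981, -0.001], 'contact_force': [0.274, -0.045, -0.522], 'ft_torque': [-0.024, 0.015, 0.009], 'gripper_force': 0.0, 'grip_width': 85.024}
```

View pics/top0.png

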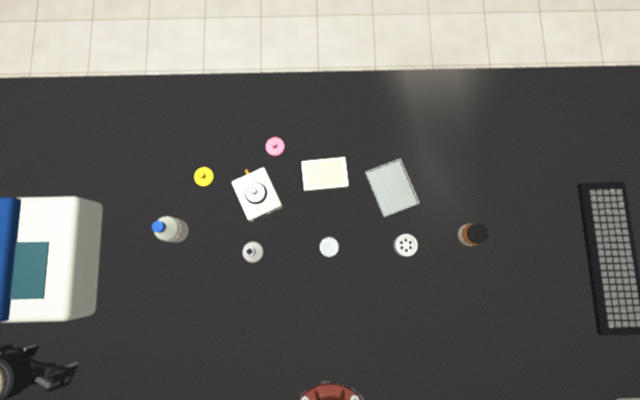

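View pics/side0.png

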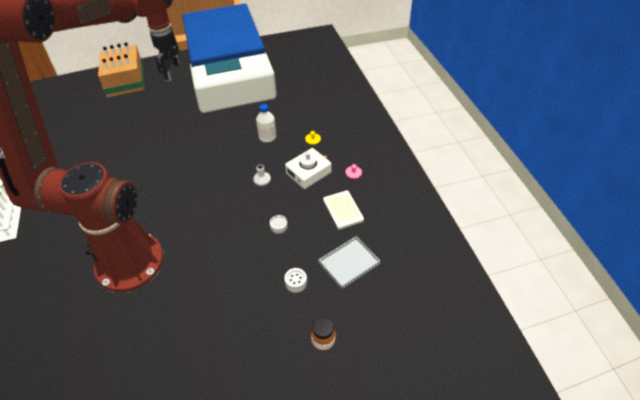

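Top view candidates: the cover is the grey knobbed part on the white pump at (255,191). The look-alikes are pink (275,146), yellow (204,176) and the inlet with its tube at (253,252). I choose the grey one, which sits on the white box with the brass stub. The low stage is at (329,247), the tall stage (six holes) at (406,245), the tray at (392,188), the microplate at (325,173), the bottle at (170,229) and the jar at (473,234).

Run:
```python
from h import *
c=load('top0'); s=load('side0')
for n,uv,z in [('knob',(254,190),99),('flange',(256,192),70),('inlettube',(251,252),66),('low',(329,246),30),('tall',(406,244.5),40),('tray',(392,188),8),('plate',(325,173),14),('jar',(476,234),80),('bottle',(158,227),140)]:
    print(n,np.round(ray(c,uv,z)))
for n,uv,z in [('knob',(308,155),99),('low',(279,221),30),('tall',(296,276),40),('tray',(350,262),8),('inlet',(261,168),66)]: print('side',n,np.round(ray(s,uv,z)))
g=c['color']
cv2.imwrite('pics/crop1.png',cv2.resize(g[130:280,190:430],None,fx=3.3,fy=3.3,interpolation=cv2.INTER_CUBIC))
```

```text
knob [615. 187.  99.]
flange [615. 186.  70.]
inlettube [454. 200.  66.]
low [466.  -9.  30.]
tall [ 465. -219.   40.]
tray [ 629. -195.    8.]
plate [676.  -3.  14.]
jar [ 487. -396.   80.]
bottle [519. 418. 140.]
side knob [614. 177.  99.]
side low [468.  -6.  30.]
side tall [ 467. -217.   40.]
side tray [ 632. -198.    8.]
side inlet [458. 199.  66.]
```

View pics/crop1.png

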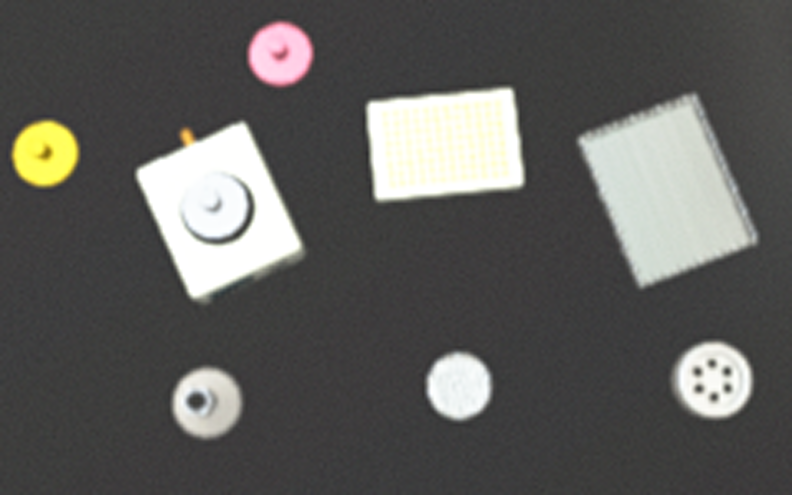

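The crop shows the grey cover on the white pump (knob at full-image pixel 254,190.6), distinct from the pink and yellow look-alikes. Now I'll square the tool to the world axes and go above the pump.

Request:
{"op": "arm_command", "data": {"increments": [{"claw": 1, "xyz": [0, 0, 0], "turn": -7.5}, {"claw": 1, "xyz": [0, 0, 0], "turn": -7.5}, {"claw": 1, "xyz": [0, 0, 0], "turn": -7.5}, {"claw": 1, "xyz": [-31, -33, 0], "turn": 0}, {"claw": 1, "xyz": [-31, -33, 0], "turn": 0}, {"claw": 1, "xyz": [-31, -33, 0], "turn": 0}, {"claw": 1, "xyz": [-31, -33, 0], "turn": 0}, {"claw": 1, "xyz": [-31, -33, 0], "turn": 0}, {"claw": 1, "xyz": [-31, -33, 0], "turn": 0}, {"claw": 1, "xyz": [-31, -33, 0], "turn": 0}, {"claw": 1, "xyz": [-31, -33, 0], "turn": 0}, {"claw": 1, "xyz": [-31, -33, 10], "turn": 0}, {"claw": 1, "xyz": [-31, -33, 10], "turn": 0}, {"claw": 1, "xyz": [-31, -33, 15], "turn": 0}, {"claw": 1, "xyz": [-31, -27, 15], "turn": 0}, {"claw": 1, "xyz": [0, 0, 0], "turn": 0}, {"claw": 1, "xyz": [0, 0, 0], "turn": 0}], "squeeze": 30}}

```text
time_s: 2.28
position: [610.1, 189.3, 202.8]
ee_rot: [-0.001, -0.001, 1.0, 0.0]
contact_force: [-0.3, -0.1, -0.1]
grip_width: 85.5
gripper_force: 0.0
```

Run:
```python
from h import *
c=snap('wrist','w1'); s=ctrl.read_state()
print({k:np.round(s[k],3).tolist() for k in('time_s','position','ee_rot','joint_positions','contact_force')})
print(np.round(c['pose'],2).tolist(), proj(c,[[615,185,99],[615,185,66],s['position']]))
```

```text
{'time_s': 2.325, 'position': [610.094, 189.831, 203.379], 'ee_rot': [-0.0, -0.002, 1.0, 0.0], 'joint_positions': [0.192, 0.29, 1.621, 0.0, 1.231, -1.383], 'contact_force': [0.243, -0.835, 0.174]}
[[-0.0, 0.96, 0.27, 542.91], [1.0, 0.0, 0.0, 187.33], [0.0, 0.27, -0.96, 323.51], [0.0, 0.0, 0.0, 1.0]] [[317.46721465 212.43153849]
 [317.87079891 200.56614372]
 [326.25485355 276.296127  ]]
```

View pics/w1.png

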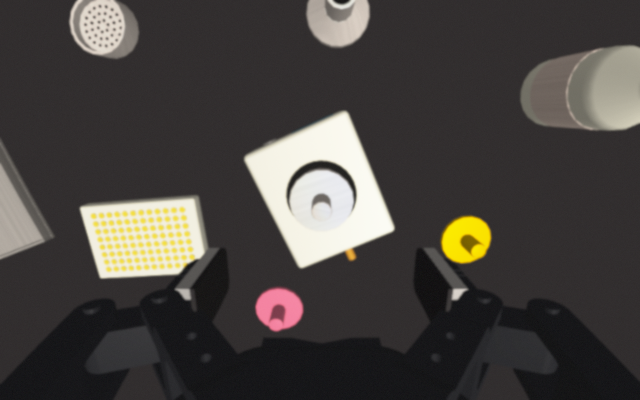

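Wrist view: the cover's knob top is at (322,211), its flange centre at (321,196) and the jaw midline at u≈321.5. Computing the offsets now.

Run:
```python
from h import *
c=load('w1')
for uv,z in [((322,211),99),((321,197),71),((103,25),30),((340,3),66)]: print(uv,np.round(ray(c,uv,z),1))
# pump top corners
P=[ray(c,uv,50) for uv in [(346,112),(393,230),(302,267),(246,157)]]
print(np.round(P,1).tolist(),np.mean(P,0), [np.linalg.norm(P[i]-P[(i+1)%4]) for i in range(4)])
R=c['pose'][:3,:3]; t=c['pose'][:3,3]
s=[610.1,189.8,203.4]; print('cam offset rel TCP',t-s)
```

```text
(322, 211) [613.9 188.4  99. ]
(321, 197) [610.5 187.6  71. ]
(103, 25) [465.4  -4.5  30. ]
(340, 3) [463.  201.3  66. ]
[[541.9, 208.5, 50.0], [647.7, 254.8, 50.0], [685.9, 169.6, 50.0], [580.1, 122.0, 50.0]] [613.93099253 188.72921294  50.        ] [np.float64(115.49427192867965), np.float64(93.38235895847366), np.float64(116.02461389739078), np.float64(94.56364988953227)]
cam offset rel TCP [-67.18702739  -2.47256764 120.10799656]
```

Request:
{"op": "arm_command", "data": {"increments": [{"claw": 1, "xyz": [-4, 0, 25], "turn": 0}, {"claw": 0.6, "xyz": [0, 0, 30], "turn": 0}, {"claw": 0.5, "xyz": [0, 0, 25], "turn": 0}, {"claw": 0.45, "xyz": [0, 0, 15], "turn": 0}, {"claw": 0.4, "xyz": [0, 0, 9], "turn": 0}, {"claw": 0.4, "xyz": [0, 0, 0], "turn": 0}, {"claw": 0.4, "xyz": [0, 0, 0], "turn": 0}]}}

```text
time_s: 3.2
position: [615.5, 189.5, 100.6]
ee_rot: [0.001, -0.002, 1.0, 0.0]
contact_force: [-0.9, -0.2, 0.5]
grip_width: 34.0
gripper_force: 0.0
```

```bash
python3 -c "
from h import *
snap('wrist','w2')"
```

```text
(no output)
```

View pics/w2.png

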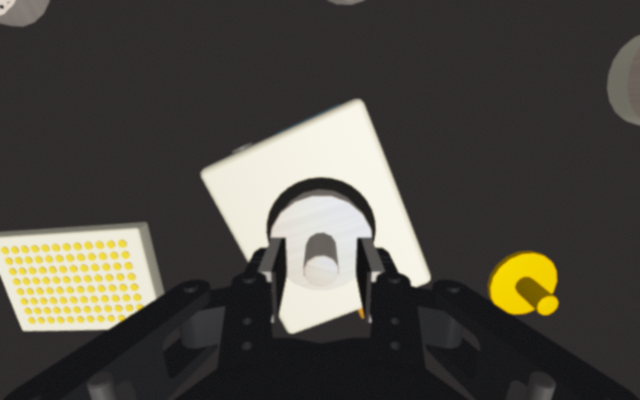

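Knob centred between the jaws: knob at (321,270), jaw midline at u≈320.5. Close and lift.

Request:
{"op": "arm_command", "data": {"increments": [{"claw": 0.4, "xyz": [2, 0, 4], "turn": 0}, {"claw": 0, "xyz": [0, 0, 0], "turn": 0}, {"claw": 0, "xyz": [0, 0, 0], "turn": 0}, {"claw": 0, "xyz": [0, 0, 0], "turn": 0}, {"claw": 0, "xyz": [0, 0, 0], "turn": 0}, {"claw": 0, "xyz": [0, 0, 0], "turn": 0}], "squeeze": 40}}

```text
time_s: 4.0
position: [612.5, 189.2, 95.2]
ee_rot: [-0.0, -0.001, 1.0, -0.0]
contact_force: [-1.1, 0.3, -0.1]
grip_width: 14.7
gripper_force: 39.0
```

Request:
{"op": "arm_command", "data": {"increments": [{"claw": 0, "xyz": [0, 0, -10], "turn": 0}, {"claw": 0, "xyz": [0, 0, -20], "turn": 0}, {"claw": 0, "xyz": [0, 0, -20], "turn": 0}, {"claw": 0, "xyz": [-2, -25, 0], "turn": 0}, {"claw": 0, "xyz": [-2, -40, 0], "turn": 0}, {"claw": 0, "xyz": [-2, -40, 0], "turn": 0}, {"claw": 0, "xyz": [-2, -40, 0], "turn": 0}, {"claw": 0, "xyz": [-2, -40, 0], "turn": 0}, {"claw": 0, "xyz": [-2, -40, 0], "turn": 0}, {"claw": 0, "xyz": [-2, -40, 0], "turn": 0}, {"claw": 0, "xyz": [-2, -40, 0], "turn": 0}, {"claw": 0, "xyz": [-2, -40, 0], "turn": 0}, {"claw": 0, "xyz": [0, -25, 0], "turn": 0}, {"claw": 0, "xyz": [0, -15, 0], "turn": 0}, {"claw": 0, "xyz": [0, 0, 20], "turn": 0}, {"claw": 0, "xyz": [0, 0, 0], "turn": 0}, {"claw": 0, "xyz": [0, 0, 0], "turn": 0}]}}

```text
time_s: 6.12
position: [631.2, -194.1, 124.1]
ee_rot: [-0.001, -0.002, 1.0, 0.001]
contact_force: [0.5, 0.8, -1.2]
grip_width: 14.5
gripper_force: 39.1
```

```bash
python3 -c "
from h import *
snap('wrist','w3')"
```

```text
(no output)
```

View pics/w3.png

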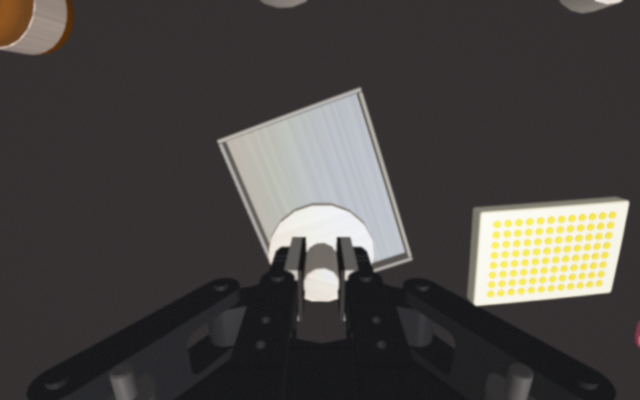

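Cover hangs level between the jaws at (320,275). The tray centre at (315,200) works out to about (628,-198), so I descend with a small correction.

Request:
{"op": "arm_command", "data": {"increments": [{"claw": 0, "xyz": [2, -4, 20], "turn": 0}, {"claw": 0, "xyz": [0, 0, 30], "turn": 0}, {"claw": 0, "xyz": [0, 0, 20], "turn": 0}, {"claw": 0, "xyz": [0, 0, 8], "turn": 0}, {"claw": 0, "xyz": [0, 0, 2], "turn": 0}, {"claw": 0, "xyz": [0, 0, 2], "turn": 0}, {"claw": 0, "xyz": [0, 0, 1], "turn": 0}, {"claw": 0, "xyz": [0, 0, 0], "turn": 0}, {"claw": 0, "xyz": [0, 0, 0], "turn": 0}]}}

```text
time_s: 7.3
position: [630.0, -199.8, 42.8]
ee_rot: [0.0, -0.001, 1.0, -0.0]
contact_force: [0.1, -1.7, -1.2]
grip_width: 14.7
gripper_force: 39.1
```

Request:
{"op": "arm_command", "data": {"increments": [{"claw": 0, "xyz": [0, 0, 2], "turn": 0}, {"claw": 0, "xyz": [0, 0, 1], "turn": 0}, {"claw": 0, "xyz": [0, 0, 1], "turn": 0}, {"claw": 0, "xyz": [0, 0, 0], "turn": 0}, {"claw": 0, "xyz": [0, 0, 0], "turn": 0}]}}

```text
time_s: 7.92
position: [629.7, -199.7, 39.2]
ee_rot: [-0.0, -0.002, 1.0, 0.0]
contact_force: [-3.4, 1.2, 4.6]
grip_width: 14.5
gripper_force: 39.7
```

Touch felt (4.6 N). Release, rise, go above the low stage.

Request:
{"op": "arm_command", "data": {"increments": [{"claw": 0.5, "xyz": [0, 0, 0], "turn": 0}, {"claw": 0.5, "xyz": [0, 0, 0], "turn": 0}, {"claw": 0.5, "xyz": [0, 0, 0], "turn": 0}, {"claw": 0.5, "xyz": [0, 0, -10], "turn": 0}, {"claw": 0.7, "xyz": [0, 0, -40], "turn": 0}, {"claw": 1, "xyz": [0, 0, -40], "turn": 0}, {"claw": 1, "xyz": [25, 30, -30], "turn": 0}, {"claw": 1, "xyz": [30, 35, 0], "turn": 0}, {"claw": 1, "xyz": [30, 35, 0], "turn": 0}, {"claw": 1, "xyz": [30, 35, 0], "turn": 0}, {"claw": 1, "xyz": [30, 35, 0], "turn": 0}, {"claw": 1, "xyz": [19, 23, 0], "turn": 0}, {"claw": 1, "xyz": [0, 0, 0], "turn": 0}, {"claw": 1, "xyz": [0, 0, 0], "turn": 0}]}}

```text
time_s: 9.68
position: [466.2, -7.7, 159.2]
ee_rot: [0.001, -0.002, 1.0, -0.0]
contact_force: [-0.4, 0.5, -0.1]
grip_width: 85.5
gripper_force: 0.0
```

```bash
cat > w.py <<'E'
from h import *
import sys
# wrist look: camera pose taken relative to the jaws (lateral offset -2.5 removed, as the jaw midline is seen at u~321)
def wray(c,uv,z): r=ray(c,uv,z); return r+[0,2,0]
E
python3 -c "
from h import *
c=snap('wrist','w4');t=snap('top','t4');print(np.round(c['pose'][:3,3],1))
g=t['color'][130:280,190:500]
a=cv2.resize(g,None,fx=2,fy=2,interpolation=cv2.INTER_CUBIC);b=cv2.resize(c['color'],(620,388))
cv2.imwrite('pics/w4t.png',c['color'])
cv2.imwrite('pics/m4.png',np.vstack([c['color'][:300],cv2.resize(g,(640,300))]))"
```

```text
[398.6  -9.6 279.6]
```

View pics/m4.png

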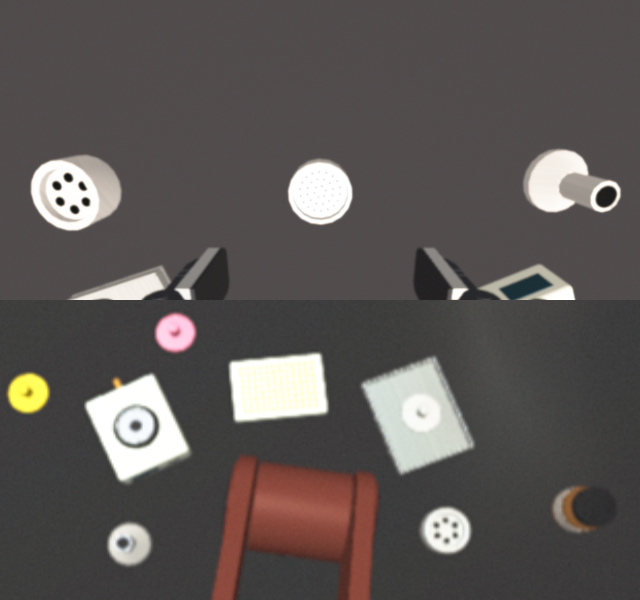

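Top: cover stands in the tray knob up (pump socket is empty). Wrist: low stage (36 holes) rim at (320,192), giving x≈462 and y≈-8. Descend around it.

Request:
{"op": "arm_command", "data": {"increments": [{"claw": 1, "xyz": [4, 0, 20], "turn": 0}, {"claw": 1, "xyz": [0, 0, 40], "turn": 0}, {"claw": 1, "xyz": [0, 0, 40], "turn": 0}, {"claw": 1, "xyz": [0, 0, 20], "turn": 0}, {"claw": 1, "xyz": [0, 0, 11], "turn": 0}, {"claw": 1, "xyz": [0, 0, 0], "turn": 0}, {"claw": 0, "xyz": [0, 0, 0], "turn": 0}, {"claw": 0, "xyz": [0, 0, 0], "turn": 0}, {"claw": 0, "xyz": [0, 0, 0], "turn": 0}, {"claw": 0, "xyz": [0, 0, 0], "turn": 0}]}}

```text
time_s: 11.02
position: [462.5, -7.5, 28.8]
ee_rot: [0.001, -0.002, 1.0, -0.0]
contact_force: [-0.6, 0.1, 6.0]
grip_width: 50.5
gripper_force: 41.7
```

```bash
python3 -c "
from h import *
snap('wrist','w5')"
```

```text
(no output)
```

View pics/w5.png

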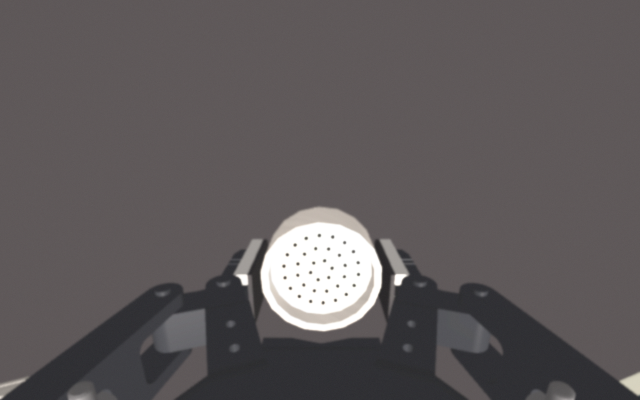

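Low stage held, centred at (321,275). Lift and carry it over the pump axis, estimated at (613,189).

Request:
{"op": "arm_command", "data": {"increments": [{"claw": 0, "xyz": [0, 0, -5], "turn": 0}, {"claw": 0, "xyz": [0, 0, -25], "turn": 0}, {"claw": 0, "xyz": [0, 0, -40], "turn": 0}, {"claw": 0, "xyz": [-10, 15, -30], "turn": 0}, {"claw": 0, "xyz": [-20, 26, 0], "turn": 0}, {"claw": 0, "xyz": [-25, 33, 0], "turn": 0}, {"claw": 0, "xyz": [-25, 33, 0], "turn": 0}, {"claw": 0, "xyz": [-25, 33, 0], "turn": 0}, {"claw": 0, "xyz": [-25, 33, 0], "turn": 0}, {"claw": 0, "xyz": [-15, 17, 0], "turn": 0}, {"claw": 0, "xyz": [-5, 7, 0], "turn": 0}, {"claw": 0, "xyz": [0, 0, 0], "turn": 0}, {"claw": 0, "xyz": [0, 0, 0], "turn": 0}]}}

```text
time_s: 12.7
position: [609.7, 189.4, 127.0]
ee_rot: [-0.001, -0.001, 1.0, -0.0]
contact_force: [-0.3, -0.1, -0.6]
grip_width: 51.0
gripper_force: 41.9
```

```bash
python3 -c "
from h import *
c=snap('wrist','w6')
print(proj(c,[[613,188,66],[613,188,59]]))"
```

```text
[[321.60864297 231.22851095]
 [321.59262304 227.24503946]]
```

View pics/w6.png

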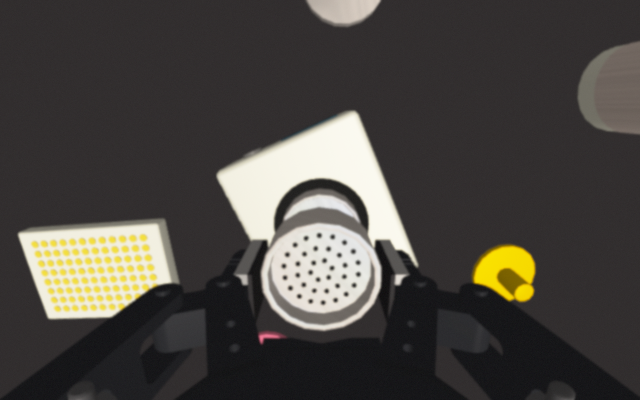

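Socket ring midline at u≈321.5 under the stage's 321, so y is good. x needs about +3. Descend, slowing at the end.

Request:
{"op": "arm_command", "data": {"increments": [{"claw": 0, "xyz": [-3, 0, 10], "turn": 0}, {"claw": 0, "xyz": [0, 0, 12], "turn": 0}, {"claw": 0, "xyz": [0, 0, 5], "turn": 0}, {"claw": 0, "xyz": [0, 0, 3], "turn": 0}, {"claw": 0, "xyz": [0, 0, 3], "turn": 0}, {"claw": 0, "xyz": [0, 0, 0], "turn": 0}, {"claw": 0, "xyz": [0, 0, 0], "turn": 0}]}}

```text
time_s: 13.62
position: [613.9, 190.3, 94.7]
ee_rot: [0.0, -0.001, 1.0, 0.0]
contact_force: [0.5, 0.9, 0.1]
grip_width: 50.6
gripper_force: 41.9
```

Request:
{"op": "arm_command", "data": {"increments": [{"claw": 0, "xyz": [0, 0, 2], "turn": 0}, {"claw": 0, "xyz": [0, 0, 2], "turn": 0}, {"claw": 0, "xyz": [0, 0, 2], "turn": 0}, {"claw": 0, "xyz": [0, 0, 1], "turn": 0}, {"claw": 0, "xyz": [0, 0, 1], "turn": 0}, {"claw": 0, "xyz": [0, 0, 0], "turn": 0}]}}

```text
time_s: 14.38
position: [613.6, 190.2, 87.8]
ee_rot: [-0.0, -0.002, 1.0, -0.0]
contact_force: [-3.2, -1.4, 6.0]
grip_width: 50.9
gripper_force: 42.7
```

Home at z 87.8, matching the expected value, with 6 N contact. Release, rise, look back.

Request:
{"op": "arm_command", "data": {"increments": [{"claw": 0.75, "xyz": [0, 0, 0], "turn": 0}, {"claw": 1, "xyz": [0, 0, 0], "turn": 0}, {"claw": 1, "xyz": [0, 0, 0], "turn": 0}, {"claw": 1, "xyz": [0, 0, -10], "turn": 0}, {"claw": 1, "xyz": [0, 0, -40], "turn": 0}, {"claw": 1, "xyz": [0, 0, -40], "turn": 0}, {"claw": 1, "xyz": [0, 0, 0], "turn": 0}, {"claw": 1, "xyz": [0, 0, 0], "turn": 0}]}}

```text
time_s: 15.38
position: [613.4, 190.2, 176.4]
ee_rot: [-0.0, -0.001, 1.0, 0.0]
contact_force: [-0.2, -0.1, -0.2]
grip_width: 85.5
gripper_force: 0.0
```

```bash
python3 -c "
from h import *
c=snap('wrist','w7'); print(ray(c,(320.9,199),89), c['pose'][:3,3])"
```

```text
[603.42090364 188.34563691  89.        ] [546.02618938 188.18406153 296.9566479 ]
```

View pics/w7.png

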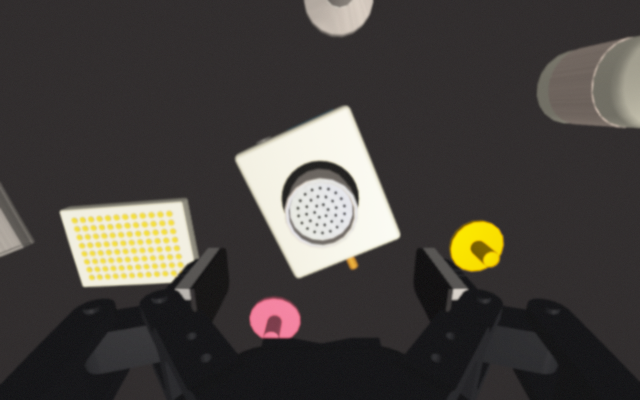

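Low stage sits square in the socket with its rim at (320,211), so x≈612 and y≈190. Off to the tall stage.

Request:
{"op": "arm_command", "data": {"increments": [{"claw": 1, "xyz": [8, -22, 0], "turn": 0}, {"claw": 1, "xyz": [14, -40, 0], "turn": 0}, {"claw": 1, "xyz": [14, -40, 0], "turn": 0}, {"claw": 1, "xyz": [14, -40, 0], "turn": 0}, {"claw": 1, "xyz": [14, -40, 0], "turn": 0}, {"claw": 1, "xyz": [14, -40, 0], "turn": 0}, {"claw": 1, "xyz": [14, -40, 0], "turn": 0}, {"claw": 1, "xyz": [14, -40, 0], "turn": 0}, {"claw": 1, "xyz": [14, -40, 0], "turn": 0}, {"claw": 1, "xyz": [14, -40, 0], "turn": 0}, {"claw": 1, "xyz": [13, -26, 0], "turn": 0}, {"claw": 1, "xyz": [0, 0, 0], "turn": 0}, {"claw": 1, "xyz": [0, 0, 0], "turn": 0}]}}

```text
time_s: 17.05
position: [466.8, -217.8, 175.4]
ee_rot: [-0.001, -0.001, 1.0, 0.001]
contact_force: [0.9, -0.3, 0.4]
grip_width: 85.2
gripper_force: 0.0
```

```bash
python3 -c "
from h import *
c=snap('wrist','w8'); print(c['pose'][:3,3])"
```

```text
[ 399.64921699 -219.88242121  296.04277791]
```

View pics/w8.png

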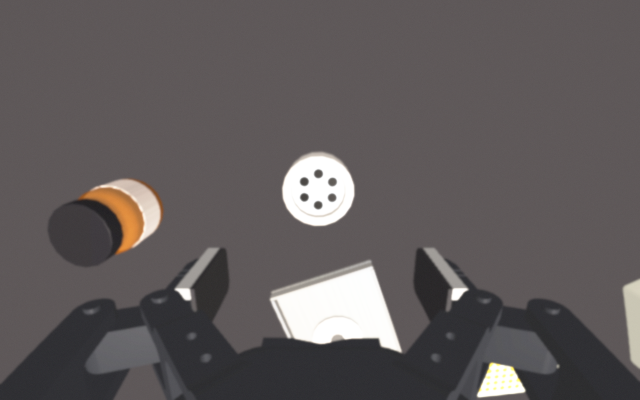

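Tall stage (six holes) rim at (318,188), giving x≈462 and y≈-220. Descend and grip.

Request:
{"op": "arm_command", "data": {"increments": [{"claw": 1, "xyz": [4.5, -2.5, 25], "turn": 0}, {"claw": 1, "xyz": [0, 0, 40], "turn": 0}, {"claw": 1, "xyz": [0, 0, 40], "turn": 0}, {"claw": 1, "xyz": [0, 0, 25], "turn": 0}, {"claw": 1, "xyz": [0, 0, 10], "turn": 0}, {"claw": 1, "xyz": [0, 0, 0], "turn": 0}, {"claw": 0, "xyz": [0, 0, 0], "turn": 0}, {"claw": 0, "xyz": [0, 0, 0], "turn": 0}, {"claw": 0, "xyz": [0, 0, 0], "turn": 0}, {"claw": 0, "xyz": [0, 0, 0], "turn": 0}], "squeeze": 50}}

```text
time_s: 18.35
position: [465.0, -221.6, 38.3]
ee_rot: [0.002, -0.001, 1.0, -0.001]
contact_force: [0.3, 0.7, 6.2]
grip_width: 58.0
gripper_force: 54.3
```

```bash
python3 -c "
from h import *
c=snap('wrist','w9'); print(c['pose'][:3,3])
g=cv2.cvtColor(c['color'],cv2.COLOR_BGR2GRAY)
m=(g[180:360,230:410]>170).astype('uint8'); n,l,s,ce=cv2.connectedComponentsWithStats(m)
for i in range(1,n):
  if s[i,4]>400: print(s[i]+[230,180,0,0,0])
"
```

```text
[ 397.17494545 -223.42002226  158.59688857]
[  252   191   139   143 13828]
```

Request:
{"op": "arm_command", "data": {"increments": [{"claw": 0, "xyz": [0, 0, -5], "turn": 0}, {"claw": 0, "xyz": [0, 0, -20], "turn": 0}, {"claw": 0, "xyz": [0, 0, -40], "turn": 0}, {"claw": 0, "xyz": [0, 0, -40], "turn": 0}, {"claw": 0, "xyz": [-10, 22, -20], "turn": 0}, {"claw": 0, "xyz": [-14, 38, 0], "turn": 0}, {"claw": 0, "xyz": [-14, 40, 0], "turn": 0}, {"claw": 0, "xyz": [-14, 40, 0], "turn": 0}, {"claw": 0, "xyz": [-14, 40, 0], "turn": 0}, {"claw": 0, "xyz": [-14, 40, 0], "turn": 0}, {"claw": 0, "xyz": [-14, 40, 0], "turn": 0}, {"claw": 0, "xyz": [-14, 40, 0], "turn": 0}, {"claw": 0, "xyz": [-14, 40, 0], "turn": 0}, {"claw": 0, "xyz": [-14, 40, 0], "turn": 0}, {"claw": 0, "xyz": [-14, 22, 0], "turn": 0}, {"claw": 0, "xyz": [0, 10, 0], "turn": 0}, {"claw": 0, "xyz": [0, 0, 0], "turn": 0}, {"claw": 0, "xyz": [0, 0, 0], "turn": 0}]}}

```text
time_s: 20.65
position: [611.4, 190.7, 160.9]
ee_rot: [-0.001, -0.001, 1.0, -0.0]
contact_force: [0.1, 0.3, -1.8]
grip_width: 58.2
gripper_force: 54.1
```

```bash
python3 -c "
from h import *
snap('wrist','w10')"
```

```text
(no output)
```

View pics/w10.png

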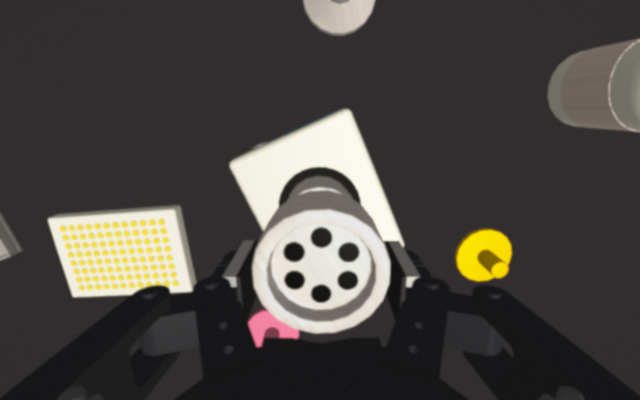

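Tall stage held level, rim centre at (321,270), about 3 mm toward -x of the jaw centre. Target TCP x is therefore ≈615.

Request:
{"op": "arm_command", "data": {"increments": [{"claw": 0, "xyz": [-4, 0, 10], "turn": 0}, {"claw": 0, "xyz": [0, 0, 12], "turn": 0}, {"claw": 0, "xyz": [0, 0, 6], "turn": 0}, {"claw": 0, "xyz": [0, 0, 3], "turn": 0}, {"claw": 0, "xyz": [0, 0, 3], "turn": 0}, {"claw": 0, "xyz": [0, 0, 0], "turn": 0}, {"claw": 0, "xyz": [0, 0, 0], "turn": 0}]}}

```text
time_s: 21.58
position: [616.4, 191.8, 127.7]
ee_rot: [0.0, -0.001, 1.0, 0.0]
contact_force: [-0.2, -0.2, -1.9]
grip_width: 58.2
gripper_force: 54.1
```

Request:
{"op": "arm_command", "data": {"increments": [{"claw": 0, "xyz": [1, -1, 2], "turn": 0}, {"claw": 0, "xyz": [0, 0, 2], "turn": 0}, {"claw": 0, "xyz": [0, 0, 2], "turn": 0}, {"claw": 0, "xyz": [0, 0, 1], "turn": 0}, {"claw": 0, "xyz": [0, 0, 1], "turn": 0}, {"claw": 0, "xyz": [0, 0, 0], "turn": 0}, {"claw": 0, "xyz": [0, 0, 0], "turn": 0}]}}

```text
time_s: 22.45
position: [615.1, 190.7, 120.3]
ee_rot: [-0.0, -0.002, 1.0, -0.0]
contact_force: [-3.3, -1.0, 6.8]
grip_width: 58.4
gripper_force: 54.8
```

Home at 120.3 exactly as predicted. Release, rise, go above the inlet.

Request:
{"op": "arm_command", "data": {"increments": [{"claw": 1, "xyz": [0, 0, 0], "turn": 0}, {"claw": 1, "xyz": [0, 0, 0], "turn": 0}, {"claw": 1, "xyz": [0, 0, 0], "turn": 0}, {"claw": 1, "xyz": [0, 0, -10], "turn": 0}, {"claw": 1, "xyz": [0, 0, -35], "turn": 0}, {"claw": 1, "xyz": [0, 0, -35], "turn": 0}, {"claw": 1, "xyz": [0, 0, 0], "turn": 0}, {"claw": 1, "xyz": [0, 0, 0], "turn": 0}]}}

```text
time_s: 23.45
position: [614.8, 190.7, 199.1]
ee_rot: [-0.0, -0.001, 1.0, -0.0]
contact_force: [-0.9, -0.3, 0.0]
grip_width: 85.2
gripper_force: 0.0
```

```bash
python3 -c "
from h import *
c=snap('wrist','w11'); cv2.imwrite('pics/c11.png',c['color'][100:300,220:430]); print(c['pose'][:3,3])"
```

```text
[547.50082971 188.68451463 319.71920182]
```

Request:
{"op": "arm_command", "data": {"increments": [{"claw": 1, "xyz": [15, 0, 0], "turn": 0}, {"claw": 1, "xyz": [30, 3, 0], "turn": 0}, {"claw": 1, "xyz": [35, 3, 0], "turn": 0}, {"claw": 1, "xyz": [35, 3, 0], "turn": 0}, {"claw": 1, "xyz": [30, 1, 0], "turn": 0}, {"claw": 1, "xyz": [10, 0, 0], "turn": 0}, {"claw": 1, "xyz": [0, 0, 0], "turn": 0}, {"claw": 1, "xyz": [0, 0, 0], "turn": 0}]}}

```text
time_s: 24.5
position: [461.0, 200.2, 199.5]
ee_rot: [0.0, -0.001, 1.0, 0.0]
contact_force: [0.1, -0.2, -0.3]
grip_width: 85.3
gripper_force: 0.0
```

```bash
python3 -c "
from h import *
c=snap('wrist','w12'); print(c['pose'][:3,3])
a=load('w11')['color'][100:300,170:470]
cv2.imwrite('pics/m12.png',np.hstack([c['color'][100:300,170:470],a]))"
```

```text
[393.52728472 198.24907429 319.97158277]
```

View pics/m12.png

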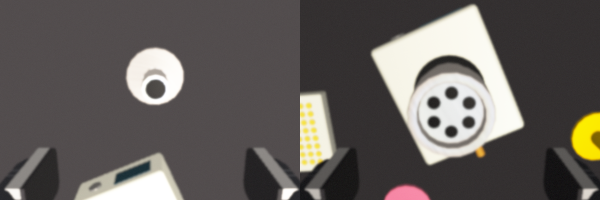

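Left: the inlet tube mouth is at (325,190), giving about (457,203.5). Right: the tall stage sits square, rim centre (321,215), x≈613.5. Now grip the inlet by its tube.

Request:
{"op": "arm_command", "data": {"increments": [{"claw": 1, "xyz": [3, 3, 25], "turn": 0}, {"claw": 0.8, "xyz": [0, 0, 40], "turn": 0}, {"claw": 0.7, "xyz": [0, 0, 40], "turn": 0}, {"claw": 0.6, "xyz": [0, 0, 25], "turn": 0}, {"claw": 0.6, "xyz": [0, 0, 9], "turn": 0}, {"claw": 0.6, "xyz": [0, 0, 0], "turn": 0}, {"claw": 0.6, "xyz": [0, 0, 0], "turn": 0}]}}

```text
time_s: 25.42
position: [458.6, 203.6, 61.6]
ee_rot: [0.001, -0.001, 1.0, 0.0]
contact_force: [-0.3, 0.9, -0.7]
grip_width: 51.2
gripper_force: 0.0
```

```bash
python3 -c "
from h import *
c=snap('wrist','w13'); print(c['pose'][:3,3])
g=cv2.cvtColor(c['color'],cv2.COLOR_BGR2GRAY)
cv2.imwrite('pics/c13.png',c['color'][180:380,200:440])
print(proj(c,[[457,203,66]]))"
```

```text
[390.85546357 201.53296512 182.01787971]
[[323.75189749 277.68197171]]
```

View pics/c13.png

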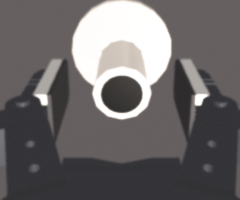

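Tube mouth at full-image (321,275), centred between the jaws; x is about 2 mm nearer. Nudge, close, lift.

Request:
{"op": "arm_command", "data": {"increments": [{"claw": 0.6, "xyz": [2.5, 0, 2], "turn": 0}, {"claw": 0, "xyz": [0, 0, 0], "turn": 0}, {"claw": 0, "xyz": [0, 0, 0], "turn": 0}, {"claw": 0, "xyz": [0, 0, 0], "turn": 0}, {"claw": 0, "xyz": [0, 0, 0], "turn": 0}, {"claw": 0, "xyz": [0, 0, 0], "turn": 0}]}}

```text
time_s: 26.22
position: [454.8, 203.4, 58.7]
ee_rot: [0.0, -0.001, 1.0, 0.0]
contact_force: [-1.6, -0.2, 5.0]
grip_width: 22.4
gripper_force: 49.1
```

Request:
{"op": "arm_command", "data": {"increments": [{"claw": 0, "xyz": [0, 0, -5], "turn": 0}, {"claw": 0, "xyz": [0, 0, -25], "turn": 0}, {"claw": 0, "xyz": [0, 0, -40], "turn": 0}, {"claw": 0, "xyz": [0, 0, -40], "turn": 0}, {"claw": 0, "xyz": [0, 0, -40], "turn": 0}, {"claw": 0, "xyz": [-15, -1, -10], "turn": 0}, {"claw": 0, "xyz": [-30, -3, 0], "turn": 0}, {"claw": 0, "xyz": [-30, -3, 0], "turn": 0}, {"claw": 0, "xyz": [-30, -3, 0], "turn": 0}, {"claw": 0, "xyz": [-30, -3, 0], "turn": 0}, {"claw": 0, "xyz": [-17, 0, 0], "turn": 0}, {"claw": 0, "xyz": [-5, 0, 0], "turn": 0}, {"claw": 0, "xyz": [0, 0, 0], "turn": 0}, {"claw": 0, "xyz": [0, 0, 0], "turn": 0}]}}

```text
time_s: 27.98
position: [610.7, 190.8, 217.9]
ee_rot: [-0.001, -0.002, 1.0, -0.0]
contact_force: [-0.1, -0.7, -2.2]
grip_width: 22.7
gripper_force: 49.3
```

Request:
{"op": "arm_command", "data": {"increments": [{"claw": 0, "xyz": [-1.5, 0, 12], "turn": 0}, {"claw": 0, "xyz": [0, 0, 14], "turn": 0}, {"claw": 0, "xyz": [0, 0, 6], "turn": 0}, {"claw": 0, "xyz": [0, 0, 3], "turn": 0}, {"claw": 0, "xyz": [0, 0, 2], "turn": 0}, {"claw": 0, "xyz": [0, 0, 0], "turn": 0}, {"claw": 0, "xyz": [0, 0, 0], "turn": 0}]}}

```text
time_s: 28.85
position: [613.4, 190.8, 181.8]
ee_rot: [0.0, -0.001, 1.0, 0.0]
contact_force: [-0.0, 1.1, -1.3]
grip_width: 22.4
gripper_force: 49.3
```

Request:
{"op": "arm_command", "data": {"increments": [{"claw": 0, "xyz": [0.5, 0, 2], "turn": 0}, {"claw": 0, "xyz": [0, 0, 2], "turn": 0}, {"claw": 0, "xyz": [0, 0, 2], "turn": 0}, {"claw": 0, "xyz": [0, 0, 1], "turn": 0}, {"claw": 0, "xyz": [0, 0, 1], "turn": 0}, {"claw": 0, "xyz": [0, 0, 0], "turn": 0}, {"claw": 0, "xyz": [0, 0, 0], "turn": 0}]}}

```text
time_s: 29.72
position: [612.8, 190.7, 173.8]
ee_rot: [0.0, -0.001, 1.0, -0.0]
contact_force: [-0.1, -0.8, 1.3]
grip_width: 22.2
gripper_force: 49.5
```

Request:
{"op": "arm_command", "data": {"increments": [{"claw": 0, "xyz": [0, 0, 1], "turn": 0}, {"claw": 0, "xyz": [0, 0, 0], "turn": 0}, {"claw": 0, "xyz": [0, 0, 0], "turn": 0}]}}

```text
time_s: 30.1
position: [613.0, 190.7, 173.7]
ee_rot: [0.0, -0.001, 1.0, -0.0]
contact_force: [-1.1, -1.8, 4.7]
grip_width: 22.6
gripper_force: 50.1
```

Fully home (z 173.7, 4.7 N contact). Release and rise clear.

Request:
{"op": "arm_command", "data": {"increments": [{"claw": 0.6, "xyz": [0, 0, 0], "turn": 0}, {"claw": 0.8, "xyz": [0, 0, 0], "turn": 0}, {"claw": 0.8, "xyz": [0, 0, 0], "turn": 0}, {"claw": 0.8, "xyz": [0, 0, -10], "turn": 0}, {"claw": 0.8, "xyz": [0, 0, -35], "turn": 0}, {"claw": 0.8, "xyz": [0, 0, -35], "turn": 0}, {"claw": 0.8, "xyz": [0, 0, 0], "turn": 0}, {"claw": 0.8, "xyz": [0, 0, 0], "turn": 0}, {"claw": 0.8, "xyz": [0, 0, 0], "turn": 0}, {"claw": 0.8, "xyz": [0, 0, 0], "turn": 0}]}}

```text
time_s: 31.35
position: [611.8, 190.6, 250.6]
ee_rot: [-0.001, -0.001, 1.0, -0.0]
contact_force: [0.5, -0.0, -0.4]
grip_width: 68.3
gripper_force: 0.0
```

Run:
```python
from h import *
c=snap('wrist','w14'); print(c['pose'][:3,3])
g=cv2.cvtColor(c['color'],cv2.COLOR_BGR2GRAY)
# where should the tube mouth be if seated upright: z=181
print('expected mouth',proj(c,[[613,188.5,181]]))
p=proj(c,[[613,188.5,181]])[0].astype(int); w=g[p[1]-40:p[1]+40,p[0]-40:p[0]+40]
n,l,s,ce=cv2.connectedComponentsWithStats((w<90).astype('uint8'))
for i in range(1,n):
  if s[i,4]>60: print('dark',s[i],ce[i]+p-40)
```

```text
[544.76468804 188.61868893 371.34153164]
expected mouth [[320.55920478 223.46524265]]
dark [   0   25   80   55 2145] [318.26573427 247.31981352]
dark [ 29  30  26  24 480] [321.5        224.45208333]
```

The dark tube mouth is at (321.5,224.5), against (320.6,223.5) expected for an upright, fully seated stack. Handing in.

```bash
python3 -c "
from h import *
print(ctrl.hand_in())"
```

```text
the job is handed in; nothing more can be done
None
```

The job is handed in, verdict not shown: the cover stands knob up in the tray, and the low stage, tall stage and inlet are stacked on the pump, each pressed home (within about 0.1 mm of its expected height) in that order, in about 31 of the 115 s; I did not touch the bottle, jar or microplate.

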